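# Change over two bench air valves

## Task

Two identical outlet valves with lever handles stand on the bench: one is open (lever along its pipe), the other is shut (lever across its pipe). Change over to the other line: first turn the open valve fully shut against its stop, and only then turn the valve that was shut fully open against its stop. Let go of the levers and do not shift or tip the small things standing around.

Things in the scene. Friction and masses are not known exactly. Their poses are not given: they have to be found in the camera images.
- duty_valve: valve that is open at the start, at either place; fixed: 21 mm steel pipe rising from the worktop at its +x (68 mm out, collar 52 mm wide), bent level at height 52 mm, brass ball valve 62 mm long, hose nozzle toward its -x (77 mm out). Origin on the worktop straight below the vertical stem on which the lever turns; +z up. Only the lever is higher than 85 mm.
- duty_valve_lever (a joint): rad: 0 = fully shut, lever across the pipe (valve's +y); 1.571 = fully open, lever along the pipe, over the nozzle (valve's -x). Grows anticlockwise from above. Hard stops at 0 and 1.571; stays where it is left. Starts nearly or fully open, between 1.3 and 1.57.
- duty_valve_grip (a point): middle of the black lever sleeve of the initially open valve, 75 mm from the stem axis, 95 mm above the worktop. Sleeve 70 mm long (40 to 110 mm from the stem axis), 20 mm wide, 14 mm thick (88 to 102 mm high); about 4 N sideways here turns the lever.
- standby_valve: valve that is shut at the start, same make; fixed: 21 mm steel pipe rising from the worktop at its +x (68 mm out, collar 52 mm wide), bent level at height 52 mm, brass ball valve 62 mm long, hose nozzle toward its -x (77 mm out). Origin on the worktop straight below the vertical stem on which the lever turns; +z up. Only the lever is higher than 85 mm.
- standby_valve_lever (a joint): rad: 0 = fully shut, lever across the pipe (valve's +y); 1.571 = fully open, lever along the pipe, over the nozzle (valve's -x). Grows anticlockwise from above. Hard stops at 0 and 1.571; stays where it is left. Starts nearly or fully shut, between 0 and 0.2.
- standby_valve_grip (a point): middle of the black lever sleeve of the initially shut valve, 75 mm from the stem axis, 95 mm above the worktop. Sleeve 70 mm long (40 to 110 mm from the stem axis), 20 mm wide, 14 mm thick (88 to 102 mm high); about 4 N sideways here turns the lever.
- dish: bystander: round flat dish, 60 mm dia, 14 mm high, origin at the centre of its underside; leave it alone
- counter: bystander: small round push counter, 62x53x25 mm, origin at the centre of its underside; leave it alone
- bottle: bystander: white bottle with screw cap, 54 mm dia, 122 mm high, origin at the centre of its underside; leave it alone
- student_scope: obstacle, fixed: microscope between the two valves, origin on the worktop under its middle. It takes up 0.13 m toward the robot (-x), 0.14 m away from it and 0.10 m to either side, 0.45 m high: pass on the robot's side of it. To its right (-y), a fixed bench analyser 0.26 m high has its front face 0.12 m farther out (+x) than this origin

How it is judged:
By the outcome, as a careful person would: the job done as asked, in the order asked, and still so for the second after the job is handed in, with the robot touching nothing.
It also fails if it takes over 64 s, if anything falls off the work surface, if the arm or the gripper's body presses on something with over 40 N, if the wrist force passes 120 N, or if a joint passes its speed limit or range.

## Robot

A 7-joint arm with a two-finger parallel gripper is mounted at the origin on a cart in front of the work surface, level with it; the furniture and walls round the work are solid. World frame = base frame: x ahead of the robot, y to its left, z up, the work surface at z = 0. Lengths are in m, angles in rad, forces in N, time in s.
With the tool pointing down it reaches from about 0.4 to 0.9 m from the base axis. Payload 5.5 kg.
Tool frame: the origin (TCP) lies on the centre line of the jaws, within the pads' length; the fingertips stand 14 mm ahead of it and the grasp point (between the pads) lies 5 mm behind it; z points along the fingers, x is the direction in which the jaws open and shut, and the axes are right-handed (so a half turn about z gives the same grasp; the last joint's range is limited). The gripper opens to 92 mm and grips with 3 to 60 N. Pads are 19 mm wide; open, the fingers measure 130 mm over their backs; the gripper's body (75 mm by 190 mm) begins 47 mm behind the grasp point.
Start: joints at [-0.89, 0.501, -0.427, 1.55, 0.221, 1.138, -0.21], TCP at [0.264, 0.594, 0.241] pointing down, gripper open.
Joint ranges: [-2.88, 2.88], [-0.31, 2.03], [-1.54, 1.56], [0.2, 2.42], [-1.41, 4.55], [0.19, 2.02], [-2.57, 2.57]. Speed limits (rad/s): [2.57, 2.57, 3.14, 3.14, 3.14, 3.14, 3.14].

## Interface

Orientations are given as a unit quaternion [w, x, y, z].
In Python, from workcell import monitor, eyes, bot gives the robot as it stands. The module is installed in compiled form; this text tells all that it offers.
- The arm moves only by the shell command python3 -m crank 'ROWS' [FORCE]. ROWS is JSON, a list of rows, each an object with "translation": the shift along the tool's x, y, z in cm, a list of three; "roll": the turn about the tool's z in rad; "gripper": the finger opening in cm, from 0 to 9.18. In form: [{"translation": [dx, dy, dz], "roll": roll, "gripper": gripper}, ...]. A call has 1 to 20 rows; each row shifts and turns the commanded pose from where the row before left it, along the tool's axes as they then stand; what a row does not reach is not made up. A row lasts 1/10 s, in which the tool goes at most 50 mm and 8.59 degrees, less where a joint would pass 70% of its speed; a pose out of reach is approached as far as the arm can. A call with a gripper value outside its range is refused whole. The fingers move at their own pace and stop on an object; FORCE is the grip in N (left out, the last holds). Time passes only in rows, so rows that do not move let the fingers close. It gives the time, the measured TCP pose, the force and the opening at its end, in the units of the state.
- monitor.read_state(): the state, without advancing time (a new reading comes with each control period).
- eyes.camera(name): name is "scene" or "top" or "wrist"; returns a dict with "pixels" (400x640x3 uint8, blue, green, red), "range_z" (400x640 float32, m along the optical axis (not along the pixel's ray), 0 where there is no reading), "camera_matrix" (3x3 intrinsics, pixels), "distortion" ([k1, k2, p1, p2, k3] as OpenCV has them; the pictures are not rectified), "origin" and "rotation" of the camera in the world. Camera axes: x right, y down, z forward; pixel columns grow to the right and rows downward; lengths in m; the calibration is good to about 2 mm. A picture is of the moment at which its call begins.
- bot.sign_off(): hands the job in, once; it reports no verdict.
The state is a dict: "t": time; "qpos": joint angles; "joint_velocities": joint speeds; "effort": joint torques, N m; "ee_pos": TCP position; "orientation": TCP orientation; "wrist_force": force on the tool from outside, world axes, zero at the start; "moment": the same for the moment, N m; "width": finger opening in m.
Only numpy, scipy, OpenCV 4.12 (cv2) and the standard library are available. Lean on these libraries where they do the work, as an engineer would, in place of code of your own. Each camera call takes 0.05 s, during which the arm holds its last target. There are 200 camera calls.

## Working session

There is one attempt and no reset: what is moved stays moved. The work goes in short steps, Python scripts to look and compute and a shell command to move; the robot and the scene stay as the last step left them, time stands still between calls to the robot, and variables do not carry over. Pictures are saved under pics/ and viewed, about 8 in all and at most 12, crops included, and the job is handed in when it is done.

```bash
mkdir -p pics; cat > h.py <<'E'
import numpy as np, cv2
from workcell import monitor, eyes, bot
def shot(n, f):
    c=eyes.camera(n); cv2.imwrite('pics/'+f+'.png',c['pixels']); np.savez(''+f+'.npz',**c); return c
def world(c,u,v,z=None):
    K=np.array(c['camera_matrix']);p=cv2.undistortPoints(np.array([[[u,v]]],float),K,np.array(c['distortion']))[0,0]
    r=np.array([p[0],p[1],1.]);R=np.array(c['rotation']);o=np.array(c['origin'])
    if z is None: d=float(c['range_z'][int(v),int(u)])
    else: d=(z-o[2])/(R@r)[2]
    return o+R@r*d
E
python3 - <<'E'
from h import *
s=monitor.read_state();print({k:np.round(v,3) for k,v in s.items()})
a=shot('top','top0');b=shot('scene','scene0')
for c in (a,b):print(c['origin'],np.round(c['rotation'],2))
E
```

```text
{'t': np.float64(0.0), 'qpos': array([-0.89 ,  0.502, -0.427,  1.551,  0.221,  1.138, -0.21 ]), 'joint_velocities': array([-0.001, -0.001,  0.001, -0.   ,  0.   , -0.   ,  0.001]), 'effort': array([-1.0000e-03, -5.6660e+01, -5.8170e+00, -2.7913e+01, -6.9000e-02,
        3.1000e-02,  0.0000e+00]), 'ee_pos': array([0.264, 0.593, 0.24 ]), 'orientation': array([ 0.001,  0.838,  0.545, -0.001]), 'wrist_force': array([-0.437,  0.271, -0.605]), 'moment': array([ 0.021, -0.001,  0.021]), 'width': np.float64(0.092)}
[0.48371309 0.17930397 1.12999026] [ 0.02 -0.7   0.72 -0.01]
[ 0.17701084 -0.61150699  0.60833835] [-0.48  0.85 -0.2   0.11]
```

```bash
sed -i "s/R=np.array(c\['rotation'\])/R=Rotation.from_quat(c['rotation'],scalar_first=True).as_matrix()/; 1a from scipy.spatial.transform import Rotation" h.py
python3 - <<'E'
from h import *
c=np.load('top0.npz')
for p in [(100,100),(320,200),(500,300)]: print(p,world(c,*p),world(c,*p,0))
E
```

```text
(100, 100) [ 8.52908861e-01  8.65508295e-01 -2.59539530e-04] [0.85282408 0.86535072 0.        ]
(320, 200) [0.50706486 0.1866911  0.42737167] [0.5212687  0.19118435 0.        ]
(500, 300) [ 0.00929853 -0.70329371 -0.80061038] [ 0.20603587 -0.33728488  0.        ]
```

View pics/top0.png

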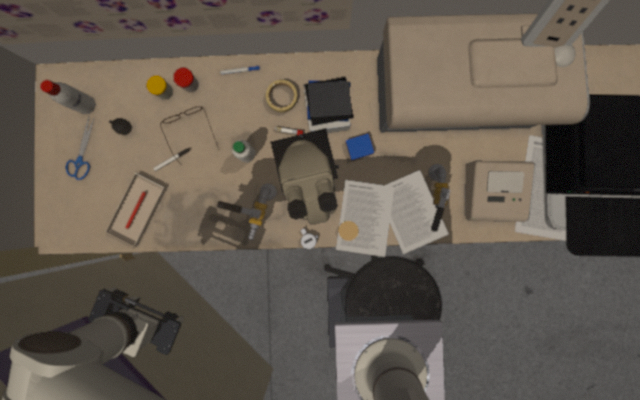

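View pics/scene0.png

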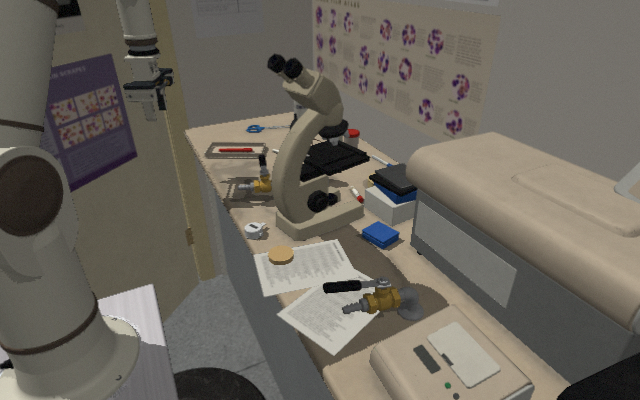

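```bash
python3 - <<'E'
from h import *
i=cv2.imread('pics/top0.png')
a=i[160:260,180:330];b=i[140:240,385:485]
f=lambda x:cv2.resize(x,None,fx=3,fy=3,interpolation=cv2.INTER_CUBIC)
o=np.hstack([f(a),f(b)]);o=cv2.convertScaleAbs(o,alpha=1.8)
cv2.imwrite('pics/crop.png',o)
c=np.load('top0.npz')
# points 0.075..0.115 high
for (u0,u1,v0,v1) in [(205,290,170,245),(420,460,155,240)]:
    P=np.array([world(c,u,v) for v in range(v0,v1) for u in range(u0,u1)])
    uv=np.array([(u,v) for v in range(v0,v1) for u in range(u0,u1)])
    m=(P[:,2]>.085)&(P[:,2]<.115); dark=np.array([i[v,u].max()<60 for u,v in uv])
    for nm,mm in (('lever',m),('sleeve',m&dark)):
        Q=P[mm]; print(nm,len(Q),Q.mean(0).round(3),Q.min(0).round(3),Q.max(0).round(3))
        w,V=np.linalg.eigh(np.cov(Q[:,:2].T));print(V[:,1].round(3))
E
```

```text
lever 325 [0.5   0.414 0.1  ] [0.474 0.356 0.085] [0.524 0.475 0.109]
[0.269 0.963]
sleeve 145 [0.506 0.437 0.102] [0.492 0.408 0.097] [0.521 0.472 0.108]
[0.289 0.957]
lever 345 [ 0.482 -0.137  0.101] [ 0.423 -0.169  0.085] [ 0.541 -0.11   0.108]
[-0.942  0.335]
sleeve 140 [ 0.46  -0.129  0.103] [ 0.426 -0.146  0.096] [ 0.492 -0.113  0.108]
[-0.93   0.369]
```

View pics/crop.png

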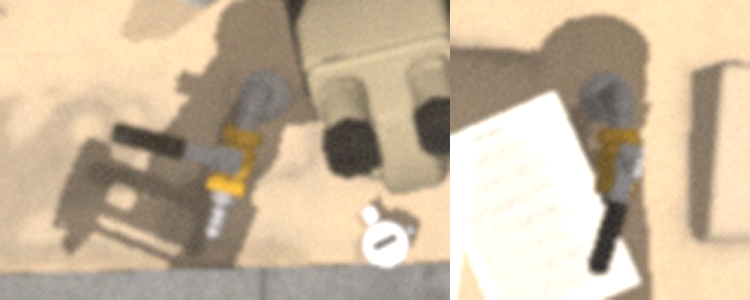

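```bash
python3 - <<'E'
from h import *
c=np.load('top0.npz')
L=lambda x,y:(180+x/3,160+y/3); R=lambda x,y:(385+(x-450)/3,140+y/3)
for n,F,pts in (('L',L,dict(tip=(115,132,.1),inn=(185,150,.1),noz=(212,232,.05),pipe=(262,93,.06),neck=(240,130,.06))),
              ('R',R,dict(tip=(598,270,.1),inn=(615,203,.1),pipe=(606,95,.06),neck=(618,135,.06),bot=(610,190,.06)))):
    P={k:world(c,*F(x,y),z) for k,(x,y,z) in pts.items()}
    for k,v in P.items(): print(n,k,v.round(3))
    d=P['tip']-P['inn'];l=np.linalg.norm(d);d/=l; m=(P['tip']+P['inn'])/2
    print('len',l,'mid',m.round(3),'stem',(m-.075*d).round(3),'ang',np.arctan2(d[1],d[0]))
    e=P['pipe']-(m-.075*d);print('pipe ang',np.arctan2(e[1],e[0]),np.linalg.norm(e[:2]))
E
```

```text
L tip [0.515 0.471 0.1  ]
L inn [0.497 0.406 0.1  ]
L noz [0.418 0.393 0.05 ]
L pipe [0.55 0.34 0.06]
L neck [0.515 0.362 0.06 ]
len 0.06692920231157799 mid [0.506 0.439 0.1  ] stem [0.486 0.366 0.1  ] ang 1.291494468902672
pipe ang -0.38747639355476243 0.06918642106333141
R tip [ 0.426 -0.12   0.1  ]
R inn [ 0.487 -0.138  0.1  ]
R pipe [ 0.59  -0.146  0.06 ]
R neck [ 0.552 -0.156  0.06 ]
R bot [ 0.499 -0.146  0.06 ]
len 0.0631279076305452 mid [ 0.457 -0.129  0.1  ] stem [ 0.528 -0.15   0.1  ] ang 2.850729692220307
pipe ang 0.06823763688253735 0.06163978083789347
```

```bash
python3 - <<'E'
from h import *
c=np.load('top0.npz')
def box(n,u0,u1,v0,v1,z0,z1):
    P=np.array([world(c,u,v) for v in range(v0,v1,2) for u in range(u0,u1,2) if c['range_z'][v,u]>0]);P=P[(P[:,2]>z0)&(P[:,2]<z1)]
    if len(P):print(n,len(P),np.percentile(P,3,axis=0).round(3),np.percentile(P,97,axis=0).round(3))
for z in (.02,.1,.2,.3,.4): box('scope%g'%z,265,350,125,230,z,z+.1)
box('bottle',228,255,132,165,.06,.2)
box('counter',296,322,222,252,.01,.06)
box('dish',334,362,217,245,.007,.06)
box('left junk red pen tray',100,170,170,250,.007,.1)
box('right analyser',380,590,20,130,.1,.4)
box('right box',465,540,155,225,.02,.2)
E
```

```text
scope0.02 96 [0.481 0.1   0.022] [0.735 0.348 0.072]
scope0.1 276 [0.462 0.149 0.172] [0.691 0.304 0.194]
scope0.2 111 [0.47  0.184 0.202] [0.661 0.257 0.27 ]
scope0.3 556 [0.524 0.168 0.323] [0.633 0.261 0.399]
scope0.4 234 [0.477 0.159 0.401] [0.543 0.246 0.432]
bottle 78 [0.644 0.384 0.072] [0.687 0.43  0.124]
counter 51 [0.381 0.209 0.017] [0.431 0.247 0.028]
dish 82 [0.403 0.087 0.01 ] [0.456 0.14  0.018]
left junk red pen tray 182 [0.411 0.668 0.007] [0.609 0.828 0.023]
right analyser 5491 [ 0.689 -0.444  0.2  ] [0.926 0.012 0.31 ]
right box 1009 [ 0.449 -0.404  0.04 ] [ 0.61  -0.239  0.093]
```

Duty (open) is the right-hand valve, stem about (0.53,-0.15). Standby is the left one, stem about (0.49,0.366). I'll push the levers with closed fingers and go round the scope on the robot's side.

```bash
python3 -m crank '[{"translation":[-2.56,1.69,0],"roll":0,"gripper":0},{"translation":[-2.56,1.69,0],"roll":0,"gripper":0},{"translation":[-2.56,1.69,0],"roll":0,"gripper":0},{"translation":[-2.56,1.69,0],"roll":0,"gripper":0},{"translation":[-2.56,1.69,0],"roll":0,"gripper":0},{"translation":[-2.56,1.69,0],"roll":0,"gripper":0},{"translation":[-2.56,1.69,0],"roll":0,"gripper":0},{"translation":[-2.56,1.69,0],"roll":0,"gripper":0},{"translation":[-2.56,1.69,0],"roll":0,"gripper":0},{"translation":[-2.56,1.69,0],"roll":0,"gripper":0},{"translation":[-2.56,1.69,0],"roll":0,"gripper":0},{"translation":[-2.56,1.69,0],"roll":0,"gripper":0},{"translation":[-2.56,1.69,0],"roll":0,"gripper":0},{"translation":[0,0,0],"roll":0,"gripper":0},{"translation":[0,0,0],"roll":0,"gripper":0}]' 20
python3 -c "
from h import *
s=monitor.read_state();print(s['qpos'].round(2) if hasattr(s['qpos'],'round') else s['qpos'])"
```

```text
t: 1.6
ee_pos: [0.3295, 0.2005, 0.2407]
orientation: [-0.0, 0.839, 0.544, 0.0]
wrist_force: [0.2, 0.4, -0.3]
width: 0.0002
[-0.34 -0.01 -0.27  2.17 -0.    0.98  0.54]
```

```bash
python3 -m crank '[{"translation":[-2.56,1.41,0],"roll":0,"gripper":0},{"translation":[-2.56,1.41,0],"roll":0,"gripper":0},{"translation":[-2.56,1.41,0],"roll":0,"gripper":0},{"translation":[-2.56,1.41,0],"roll":0,"gripper":0},{"translation":[-2.56,1.41,0],"roll":0,"gripper":0},{"translation":[-2.56,1.41,0],"roll":0,"gripper":0},{"translation":[-2.56,1.41,0],"roll":0,"gripper":0},{"translation":[-2.56,1.41,0],"roll":0,"gripper":0},{"translation":[-2.56,1.41,0],"roll":0,"gripper":0},{"translation":[-2.56,1.41,0],"roll":0,"gripper":0},{"translation":[-2.56,1.41,0],"roll":0,"gripper":0},{"translation":[-2.56,1.41,0],"roll":0,"gripper":0},{"translation":[0,0,0],"roll":0.12,"gripper":0},{"translation":[0,0,0],"roll":0.12,"gripper":0},{"translation":[0,0,0],"roll":0.12,"gripper":0},{"translation":[0,0,0],"roll":0.12,"gripper":0},{"translation":[0,0,0],"roll":0.12,"gripper":0},{"translation":[0,0,0],"roll":0.12,"gripper":0},{"translation":[0,0,0],"roll":0.12,"gripper":0},{"translation":[0,0,0],"roll":0.12,"gripper":0}]'
python3 -m crank '[{"translation":[0,0,0],"roll":0.12,"gripper":0},{"translation":[0,0,0],"roll":0.12,"gripper":0},{"translation":[0,0,0],"roll":0.12,"gripper":0},{"translation":[0,0,0],"roll":0.12,"gripper":0},{"translation":[0,0,0],"roll":0,"gripper":0}]'
python3 - <<'E'
from h import *
print(np.round(monitor.read_state()['qpos'],2))
c=shot('wrist','w1'); print(c['origin'])
E
```

```text
t: 3.6
ee_pos: [0.3604, -0.1475, 0.2406]
orientation: [0.0, 0.995, 0.095, -0.0]
wrist_force: [0.1, 0.4, 0.2]
width: 0.0003
t: 4.1
ee_pos: [0.3604, -0.1476, 0.2407]
orientation: [0.0, 0.99, -0.142, 0.0]
wrist_force: [0.4, -0.4, -0.5]
width: 0.0005
[ 0.09 -0.01  0.23  2.17  0.    0.98  0.03]
[ 0.38066145 -0.07764177  0.38599845]
```

View pics/w1.png

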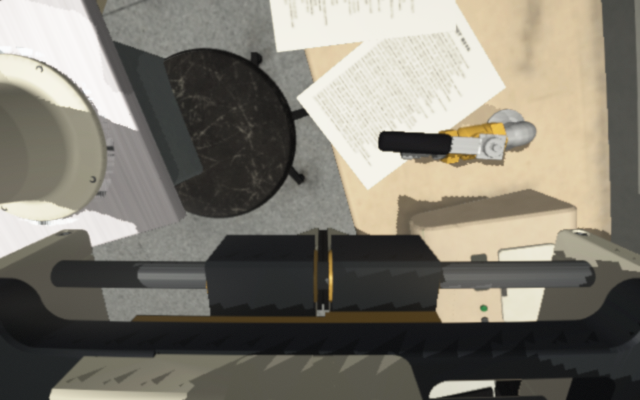

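```bash
cat >> h.py <<'E'
def lever(c,tip,inn,stem,col):
    T,I,S=[world(c,*p,z) for p,z in ((tip,.1),(inn,.1),(stem,.1))];C=world(c,*col,.055)
    d=T-I
    print('tip',T.round(4),'inn',I.round(4),'stem',S.round(4),'col',C.round(4),'len',np.linalg.norm(d).round(4))
    print('stem dist',np.linalg.norm(T-S).round(4),'lever',np.arctan2(d[1],d[0]).round(3),np.arctan2(*(T-S)[1::-1]).round(3),'yaw',np.arctan2(*(C-S)[1::-1]).round(3),np.linalg.norm((C-S)[:2]).round(3))
E
python3 - <<'E'
from h import *
c=np.load('w1.npz'); print(c['camera_matrix'][0,0])
lever(c,(380,141),(450,143),(492,147),(521,131))
for u,v in ((400,141),(430,142),(492,147),(518,131),(260,300)): print(world(c,u,v).round(3))
E
```

```text
298.9937554920249
tip [ 0.4254 -0.1174  0.1   ] inn [ 0.4891 -0.1378  0.1   ] stem [ 0.5277 -0.1528  0.1   ] col [ 0.5845 -0.156   0.055 ] len 0.0669
stem dist 0.1082 lever 2.832 2.808 yaw -0.058 0.057
[ 0.443 -0.122  0.103]
[ 0.47  -0.131  0.103]
[ 0.525 -0.152  0.105]
[ 0.576 -0.153  0.064]
[ 0.351 -0.119  0.318]
```

```bash
python3 -m crank '[{"translation":[2.15,-0.13,0],"roll":0,"gripper":0},{"translation":[2.15,-0.13,0],"roll":0,"gripper":0},{"translation":[2.15,-0.13,0],"roll":0,"gripper":0},{"translation":[2.15,-0.13,0],"roll":0,"gripper":0},{"translation":[0,0,2.9],"roll":0,"gripper":0},{"translation":[0,0,2.9],"roll":0,"gripper":0},{"translation":[0,0,2.9],"roll":0,"gripper":0},{"translation":[0,0,2.9],"roll":0,"gripper":0},{"translation":[0,0,2.9],"roll":0,"gripper":0},{"translation":[0,0,0],"roll":0,"gripper":0}]'
python3 -m crank '[{"translation":[0,-0.5,0],"roll":0,"gripper":0},{"translation":[0,-0.5,0],"roll":0,"gripper":0},{"translation":[0,-0.5,0],"roll":0,"gripper":0},{"translation":[0,-0.5,0],"roll":0,"gripper":0},{"translation":[0,0,0],"roll":0,"gripper":0}]'
```

```text
t: 5.15
ee_pos: [0.4409, -0.1664, 0.0924]
orientation: [-0.001, 0.99, -0.141, -0.004]
wrist_force: [0.2, -0.3, -0.7]
width: 0.0005
t: 5.65
ee_pos: [0.45, -0.1482, 0.0966]
orientation: [-0.0, 0.99, -0.142, 0.001]
wrist_force: [-0.4, -0.1, -1.1]
width: 0.0003
```

```bash
python3 -m crank '[{"translation":[-0.16,-0.76,0],"roll":0.1,"gripper":0},{"translation":[-0.16,-0.76,0],"roll":0.1,"gripper":0},{"translation":[-0.16,-0.76,0],"roll":0.1,"gripper":0},{"translation":[-0.16,-0.76,0],"roll":0.1,"gripper":0},{"translation":[-0.16,-0.76,0],"roll":0.1,"gripper":0},{"translation":[-0.16,-0.76,0],"roll":0.1,"gripper":0},{"translation":[0,0,0],"roll":0,"gripper":0}]'
python3 - <<'E'
from h import *
shot('wrist','w2')
E
```

```text
t: 6.35
ee_pos: [0.4644, -0.1053, 0.096]
orientation: [0.0, 0.903, -0.429, 0.0]
wrist_force: [-0.3, -0.6, -1.1]
width: 0.0007
```

View pics/w2.png

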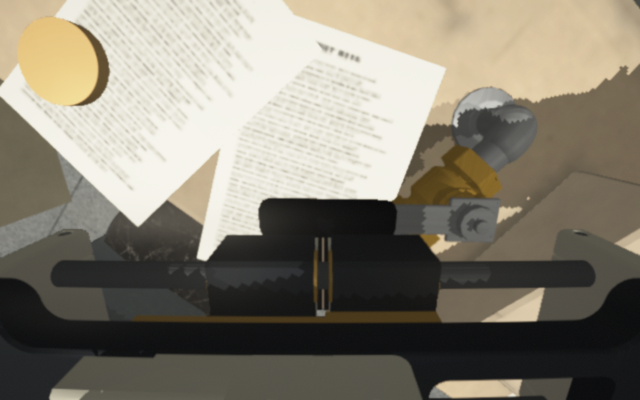

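The wrist view shows the lever (sleeve at u 260–395, v 217) turning with the fingers. The stem is at (473,220) and the pipe is now oblique. I'll keep going to the stop.

```bash
python3 -m crank '[{"translation":[-0.16,-0.76,0],"roll":0.1,"gripper":0},{"translation":[-0.16,-0.76,0],"roll":0.1,"gripper":0},{"translation":[-0.16,-0.76,0],"roll":0.1,"gripper":0},{"translation":[-0.16,-0.76,0],"roll":0.1,"gripper":0},{"translation":[-0.16,-0.76,0],"roll":0.1,"gripper":0},{"translation":[-0.16,-0.76,0],"roll":0.1,"gripper":0},{"translation":[0,0,0],"roll":0,"gripper":0}]'
python3 -m crank '[{"translation":[0,-0.3,0],"roll":0.05,"gripper":0},{"translation":[0,0,0],"roll":0,"gripper":0}]'
python3 -m crank '[{"translation":[0,-0.3,0],"roll":0.05,"gripper":0},{"translation":[0,0,0],"roll":0,"gripper":0}]'
```

```text
t: 7.1
ee_pos: [0.5006, -0.0775, 0.0955]
orientation: [0.0, 0.737, -0.676, -0.0]
wrist_force: [1.3, 0.6, -0.1]
width: 0.0007
t: 7.3
ee_pos: [0.5026, -0.077, 0.0953]
orientation: [0.0, 0.72, -0.694, -0.001]
wrist_force: [-2.3, 2.4, -0.8]
width: 0.0005
t: 7.5
ee_pos: [0.5056, -0.0768, 0.0952]
orientation: [-0.0, -0.703, 0.712, 0.001]
wrist_force: [-3.1, 2.3, -0.4]
width: 0.0003
```

```bash
for i in 1; do python3 -m crank '[{"translation":[0,-0.3,0],"roll":0.03,"gripper":0},{"translation":[0,0,0],"roll":0,"gripper":0}]'; done
python3 -m crank '[{"translation":[0,-0.3,0],"roll":0.03,"gripper":0},{"translation":[0,0,0],"roll":0,"gripper":0}]'
python3 -m crank '[{"translation":[0,-0.3,0],"roll":0,"gripper":0},{"translation":[0,0,0],"roll":0,"gripper":0}]'
```

```text
t: 7.7
ee_pos: [0.5093, -0.0772, 0.0954]
orientation: [-0.0, -0.691, 0.723, 0.001]
wrist_force: [-2.3, 2.2, -0.9]
width: 0.0003
t: 7.9
ee_pos: [0.5128, -0.0776, 0.0956]
orientation: [-0.0, -0.68, 0.733, 0.0]
wrist_force: [-2.8, 1.7, -0.7]
width: 0.0005
t: 8.1
ee_pos: [0.5154, -0.0776, 0.0956]
orientation: [-0.0, -0.68, 0.733, 0.001]
wrist_force: [-3.4, 2.7, -0.3]
width: 0.0004
```

```bash
python3 -m crank '[{"translation":[0,-0.3,0],"roll":0.02,"gripper":0},{"translation":[0,0,0],"roll":0,"gripper":0}]'
python3 -m crank '[{"translation":[0,-0.3,0],"roll":0,"gripper":0},{"translation":[0,0,0],"roll":0,"gripper":0}]'
python3 -c "
from h import *
shot('wrist','w3')"
```

```text
t: 8.3
ee_pos: [0.5165, -0.0774, 0.0954]
orientation: [-0.001, -0.672, 0.74, 0.002]
wrist_force: [-9.7, 4.4, 4.4]
width: 0.0007
t: 8.5
ee_pos: [0.5167, -0.0775, 0.0949]
orientation: [-0.003, -0.672, 0.74, 0.005]
wrist_force: [-14.9, 6.1, 10.8]
width: 0.0006
```

View pics/w3.png

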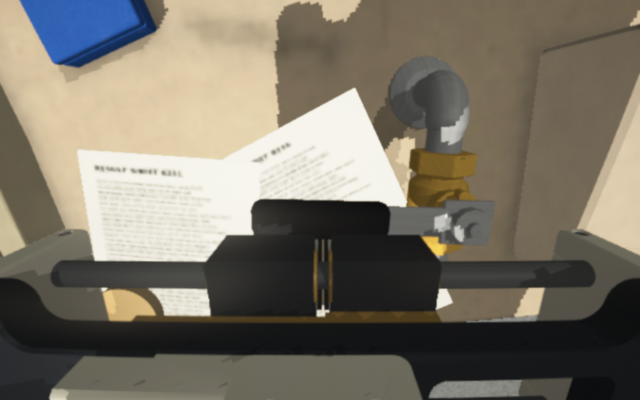

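The lever is across the pipe and jammed against its stop: 15 N with no further motion. Backing off, lifting and checking.

```bash
python3 -m crank '[{"translation":[0,1,0],"roll":0,"gripper":0},{"translation":[0,1.5,0],"roll":0,"gripper":0},{"translation":[0,2,0],"roll":0,"gripper":0},{"translation":[0,0,-3],"roll":0,"gripper":0},{"translation":[0,0,-3],"roll":0,"gripper":0},{"translation":[0,0,-3],"roll":0,"gripper":0},{"translation":[0,0,-3],"roll":0,"gripper":0},{"translation":[0,2.5,-3],"roll":0,"gripper":0},{"translation":[0,2.5,0],"roll":0,"gripper":0},{"translation":[0,2.5,0],"roll":0,"gripper":0},{"translation":[0,2.5,0],"roll":0,"gripper":0},{"translation":[0,0,0],"roll":0,"gripper":0}]'
python3 - <<'E'
from h import *
print(np.round(monitor.read_state()['qpos'],2))
c=shot('wrist','w4'); 
cv2.imwrite('pics/w4c.png',c['pixels'][:260])
E
```

```text
t: 9.75
ee_pos: [0.3761, -0.0649, 0.2461]
orientation: [0.002, -0.672, 0.74, -0.0]
wrist_force: [0.0, 0.7, -0.4]
width: 0.0004
[-0.53 -0.06  0.61  2.19  0.04  1.   -1.6 ]
```

View pics/w4c.png

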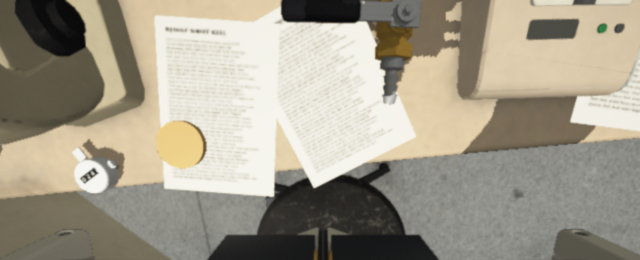

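Duty valve is shut: the sleeve (283–360, v 9) is across the nozzle line (392,97). Next I unwind the roll here, clear of the scope.

```bash
python3 -m crank '[{"translation":[0,0,0],"roll":-0.14,"gripper":0},{"translation":[0,0,0],"roll":-0.14,"gripper":0},{"translation":[0,0,0],"roll":-0.14,"gripper":0},{"translation":[0,0,0],"roll":-0.14,"gripper":0},{"translation":[0,0,0],"roll":-0.14,"gripper":0},{"translation":[0,0,0],"roll":-0.14,"gripper":0},{"translation":[0,0,0],"roll":-0.14,"gripper":0},{"translation":[0,0,0],"roll":-0.14,"gripper":0},{"translation":[0,0,0],"roll":-0.14,"gripper":0},{"translation":[0,0,0],"roll":-0.14,"gripper":0},{"translation":[0,0,0],"roll":-0.14,"gripper":0},{"translation":[0,0,0],"roll":-0.14,"gripper":0},{"translation":[0,0,0],"roll":-0.14,"gripper":0},{"translation":[0,0,0],"roll":-0.14,"gripper":0},{"translation":[0,0,0],"roll":-0.14,"gripper":0},{"translation":[0,0,0],"roll":-0.14,"gripper":0},{"translation":[0,0,0],"roll":-0.14,"gripper":0},{"translation":[0,0,0],"roll":-0.14,"gripper":0},{"translation":[0,0,0],"roll":-0.14,"gripper":0},{"translation":[0,0,0],"roll":-0.14,"gripper":0}]'
cat >> h.py <<'E'
def delta(x,y):
    s=monitor.read_state();R=Rotation.from_quat(s['orientation'],scalar_first=True).as_matrix()
    d=R.T@(np.array([x,y,s['ee_pos'][2]])-s['ee_pos'])*100
    print('pos',np.round(s['ee_pos'],4),'a',np.arctan2(R[1,0],R[0,0]).round(3),'tool cm',d.round(2),'q',np.round(s['qpos'],2))
E
python3 -c "
from h import *
delta(.335,.2)"
```

```text
t: 11.8
ee_pos: [0.3797, -0.0652, 0.2464]
orientation: [0.001, 0.842, 0.539, 0.001]
wrist_force: [0.4, 0.3, -0.4]
width: 0.0003
pos [ 0.3797 -0.0652  0.2464] a 1.138 tool cm [ 22.21 -15.17  -0.04] q [-0.67 -0.06  0.75  2.19  0.05  1.    1.19]
```

```bash
python3 -m crank '[{"translation":[2.78,-1.9,0],"roll":0,"gripper":0},{"translation":[2.78,-1.9,0],"roll":0,"gripper":0},{"translation":[2.78,-1.9,0],"roll":0,"gripper":0},{"translation":[2.78,-1.9,0],"roll":0,"gripper":0},{"translation":[2.78,-1.9,0],"roll":0,"gripper":0},{"translation":[2.78,-1.9,0],"roll":0,"gripper":0},{"translation":[2.78,-1.9,0],"roll":0,"gripper":0},{"translation":[2.78,-1.9,0],"roll":0,"gripper":0},{"translation":[3.3,-0.9,0],"roll":0,"gripper":0},{"translation":[3.3,-0.9,0],"roll":0,"gripper":0},{"translation":[3.3,-0.9,0],"roll":0,"gripper":0},{"translation":[3.3,-0.9,0],"roll":0,"gripper":0},{"translation":[3.3,-0.9,0],"roll":0,"gripper":0},{"translation":[3.3,-0.9,0],"roll":0,"gripper":0},{"translation":[3.3,-0.9,0],"roll":0,"gripper":0},{"translation":[3.3,-0.9,0],"roll":0,"gripper":0},{"translation":[0,0,0],"roll":-0.14,"gripper":0},{"translation":[0,0,0],"roll":0,"gripper":0}]'
python3 - <<'E'
from h import *
delta(.55,.433)
c=shot('wrist','w5'); 
cv2.imwrite('pics/w5c.png',c['pixels'][:260])
E
```

```text
t: 13.6
ee_pos: [0.3819, 0.4728, 0.245]
orientation: [0.0, 0.803, 0.596, 0.001]
wrist_force: [-0.3, -0.5, 0.6]
width: 0.0001
pos [0.3819 0.4728 0.245 ] a 1.276 tool cm [ 1.07 17.24  0.02] q [-1.1   0.39  0.21  1.68 -0.09  1.08  0.41]
```

View pics/w5c.png

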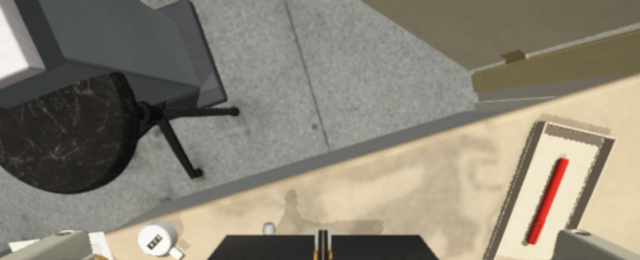

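```bash
python3 -m crank '[{"translation":[0.18,2.95,0],"roll":0,"gripper":0},{"translation":[0.18,2.95,0],"roll":0,"gripper":0},{"translation":[0.18,2.95,0],"roll":0,"gripper":0},{"translation":[0.18,2.95,0],"roll":0,"gripper":0},{"translation":[0.18,2.95,0],"roll":0,"gripper":0},{"translation":[0.18,2.95,0],"roll":0,"gripper":0},{"translation":[0,0,0],"roll":0,"gripper":0}]'
python3 - <<'E'
from h import *
delta(.55,.433)
c=shot('wrist','w6'); 
cv2.imwrite('pics/w6c.png',c['pixels'][:260])
E
```

```text
t: 14.35
ee_pos: [0.559, 0.4246, 0.2458]
orientation: [0.002, 0.807, 0.59, 0.001]
wrist_force: [0.4, 0.2, 0.1]
width: 0.0006
pos [0.559  0.4246 0.2458] a 1.262 tool cm [ 0.52 -1.11 -0.01] q [-0.86  0.56  0.25  1.42 -0.14  1.18  0.67]
```

View pics/w6c.png

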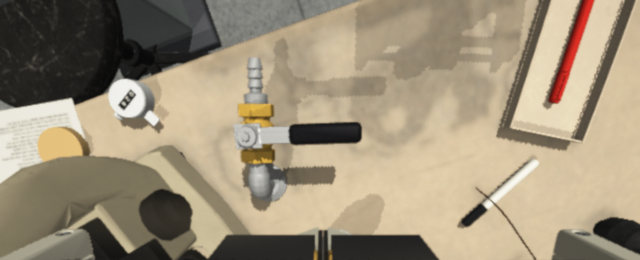

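```bash
python3 - <<'E'
from h import *
c=np.load('w6.npz')
lever(c,(361,132),(290,135),(246,137),(260,185))
N=world(c,255,65,.055);C=world(c,260,172,.06);d=C-N;print('yaw',np.arctan2(d[1],d[0]),N,C)
E
```

```text
tip [0.5172 0.476  0.1   ] inn [0.4993 0.4105 0.1   ] stem [0.4882 0.3696 0.1   ] col [0.5441 0.353  0.055 ] len 0.0679
stem dist 0.1102 lever 1.305 1.305 yaw -0.29 0.058
yaw -0.3066190684438542 [0.42177209 0.39376177 0.055     ] [0.52917324 0.35975818 0.06      ]
```

```bash
python3 -m crank '[{"translation":[0,-0.5,3],"roll":-0.04,"gripper":0},{"translation":[0.2,-0.5,3],"roll":0,"gripper":0},{"translation":[0.2,0,3],"roll":0,"gripper":0},{"translation":[0.2,0,3],"roll":0,"gripper":0},{"translation":[0,0,3],"roll":0,"gripper":0},{"translation":[0,-0.6,0],"roll":0,"gripper":0},{"translation":[0,-0.6,0],"roll":0,"gripper":0},{"translation":[0,-0.6,0],"roll":0,"gripper":0},{"translation":[0,-0.5,0],"roll":0,"gripper":0},{"translation":[0,0,0],"roll":0,"gripper":0}]'
python3 -m crank '[{"translation":[0.16,-0.76,0],"roll":-0.1,"gripper":0},{"translation":[0.16,-0.76,0],"roll":-0.1,"gripper":0},{"translation":[0.16,-0.76,0],"roll":-0.1,"gripper":0},{"translation":[0.16,-0.76,0],"roll":-0.1,"gripper":0},{"translation":[0.16,-0.76,0],"roll":-0.1,"gripper":0},{"translation":[0.16,-0.76,0],"roll":-0.1,"gripper":0},{"translation":[0,0,0],"roll":0,"gripper":0}]'
python3 - <<'E'
from h import *
delta(.488,.369)
E
```

```text
t: 15.4
ee_pos: [0.524, 0.445, 0.0981]
orientation: [0.0, 0.792, 0.61, 0.003]
wrist_force: [3.3, 0.6, 0.0]
width: 0.0005
t: 16.1
ee_pos: [0.479, 0.4539, 0.0978]
orientation: [0.001, 0.576, 0.817, 0.002]
wrist_force: [1.8, 0.5, 1.2]
width: 0.0002
pos [0.479  0.4539 0.0978] a 1.914 tool cm [-8.3  -2.01 -0.01] q [-0.84  0.64  0.06  1.64 -0.05  0.86  1.15]
```

```bash
python3 -m crank '[{"translation":[0.13,-0.83,0],"roll":-0.1,"gripper":0},{"translation":[0.13,-0.83,0],"roll":-0.1,"gripper":0},{"translation":[0.13,-0.83,0],"roll":-0.1,"gripper":0},{"translation":[0.13,-0.83,0],"roll":-0.1,"gripper":0},{"translation":[0.13,-0.83,0],"roll":-0.1,"gripper":0},{"translation":[0.13,-0.83,0],"roll":-0.1,"gripper":0},{"translation":[0.13,-0.83,0],"roll":-0.1,"gripper":0},{"translation":[0.13,-0.83,0],"roll":-0.1,"gripper":0},{"translation":[0,0,0],"roll":0,"gripper":0}]'
python3 -m crank '[{"translation":[0,-0.3,0],"roll":-0.04,"gripper":0},{"translation":[0,0,0],"roll":0,"gripper":0}]'
python3 -m crank '[{"translation":[0,-0.3,0],"roll":-0.04,"gripper":0},{"translation":[0,0,0],"roll":0,"gripper":0}]'
python3 -m crank '[{"translation":[0,-0.3,0],"roll":-0.03,"gripper":0},{"translation":[0,0,0],"roll":0,"gripper":0}]'
python3 - <<'E'
from h import *
delta(.488,.369)
E
```

```text
t: 17.0
ee_pos: [0.422, 0.4217, 0.0974]
orientation: [0.0, 0.213, 0.977, 0.002]
wrist_force: [0.7, 1.8, 1.5]
width: 0.0004
t: 17.2
ee_pos: [0.4206, 0.4198, 0.0971]
orientation: [0.0, 0.194, 0.981, 0.002]
wrist_force: [1.9, 4.5, 2.1]
width: 0.0003
t: 17.4
ee_pos: [0.419, 0.4165, 0.0966]
orientation: [-0.0, 0.174, 0.985, 0.001]
wrist_force: [0.2, 5.0, 3.0]
width: 0.0002
t: 17.6
ee_pos: [0.4185, 0.416, 0.0967]
orientation: [0.0, 0.159, 0.987, 0.003]
wrist_force: [2.2, 10.8, -1.4]
width: 0.0003
pos [0.4185 0.416  0.0967] a 2.822 tool cm [-8.08 -2.28 -0.02] q [-0.7   0.54 -0.17  1.83  0.12  0.78  1.9 ]
```

```bash
python3 -m crank '[{"translation":[0,-0.3,0],"roll":0,"gripper":0},{"translation":[0,0,0],"roll":0,"gripper":0}]'
python3 -m crank '[{"translation":[0,-0.2,0],"roll":0,"gripper":0},{"translation":[0,0,0],"roll":0,"gripper":0}]'
python3 - <<'E'
from h import *
c=shot('wrist','w7'); delta(.488,.369)
E
```

```text
t: 17.8
ee_pos: [0.4184, 0.4159, 0.0969]
orientation: [0.001, 0.159, 0.987, 0.006]
wrist_force: [4.3, 17.1, -7.3]
width: 0.0006
t: 18.0
ee_pos: [0.4184, 0.4158, 0.097]
orientation: [0.002, 0.159, 0.987, 0.008]
wrist_force: [7.3, 20.9, -11.5]
width: 0.0004
pos [0.4183 0.4158 0.097 ] a 2.822 tool cm [-8.09 -2.26 -0.02] q [-0.69  0.54 -0.17  1.83  0.12  0.77  1.9 ]
```

View pics/w7.png

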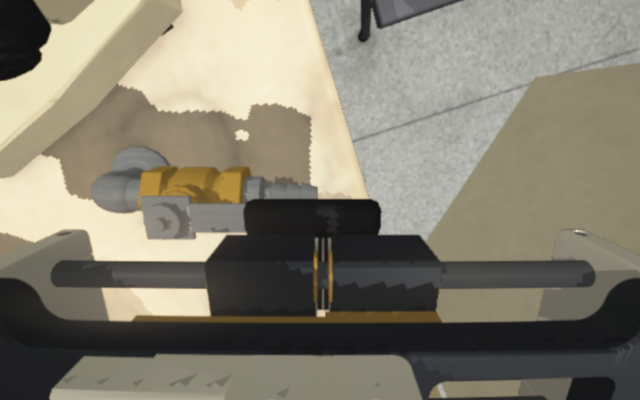

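Standby lever lies along the pipe, sleeve (245–380, v 217) over the nozzle. It holds firm at 21 N without moving, so it is on its stop. Backing off and doing a final check.

```bash
python3 -m crank '[{"translation":[0,1,0],"roll":0,"gripper":0},{"translation":[0,1.5,0],"roll":0,"gripper":0},{"translation":[0,2,0],"roll":0,"gripper":0},{"translation":[0,0,-3],"roll":0,"gripper":0},{"translation":[0,0,-3],"roll":0,"gripper":0},{"translation":[0,0,-3],"roll":0,"gripper":0},{"translation":[0,0,-3],"roll":0,"gripper":0},{"translation":[0,2.5,-3],"roll":0,"gripper":0},{"translation":[0,3,0],"roll":0,"gripper":0},{"translation":[0,3,0],"roll":0,"gripper":0},{"translation":[0,3,0],"roll":0,"gripper":0},{"translation":[3,2,0],"roll":0,"gripper":0},{"translation":[3,0,0],"roll":0,"gripper":0},{"translation":[0,0,0],"roll":0,"gripper":0},{"translation":[0,0,0],"roll":0,"gripper":0}]'
python3 - <<'E'
from h import *
c=shot('top','top1');i=c['pixels']
f=lambda x:cv2.resize(x,None,fx=3,fy=3,interpolation=cv2.INTER_CUBIC)
o=np.hstack([f(i[160:260,180:330]),f(i[140:240,385:485])]);cv2.imwrite('pics/crop1.png',cv2.convertScaleAbs(o,alpha=1.8))
d=cv2.absdiff(cv2.imread('pics/top0.png'),i).max(2)
for n,(u0,u1,v0,v1) in dict(bottle=(230,255,135,162),counter=(296,322,225,250),dish=(335,362,219,243)).items(): print(n,d[v0:v1,u0:u1].mean().round(1),np.percentile(d[v0:v1,u0:u1],95))
E
```

```text
t: 19.55
ee_pos: [0.4147, 0.596, 0.2444]
orientation: [-0.001, 0.159, 0.987, -0.002]
wrist_force: [0.6, 0.3, 0.2]
width: 0.0003
bottle 28.3 71.0
counter 2.8 5.0
dish 2.9 5.0
```

View pics/crop1.png

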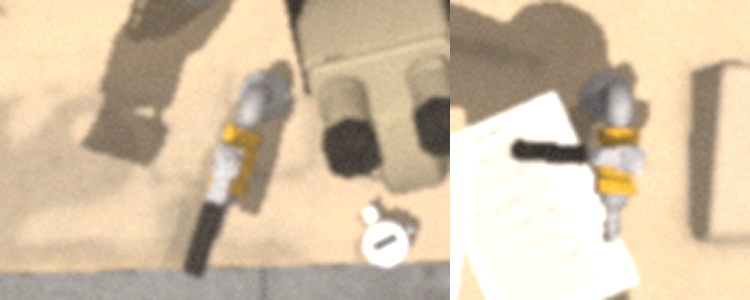

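Levers are right. The bottle region differs, probably the arm or its shadow, so I'm checking its position by depth.

```bash
python3 - <<'E'
from h import *
for n in ('top0','top1'):
    c=np.load(n+'.npz')
    P=np.array([world(c,u,v) for v in range(132,165) for u in range(228,256) if c['range_z'][v,u]>0])
    P=P[(P[:,2]>.1)&(P[:,2]<.14)]; print(n,len(P),P.mean(0).round(4),np.percentile(P,5,axis=0).round(3),np.percentile(P,95,axis=0).round(3))
i=[cv2.imread('pics/top0.png'),np.load('top1.npz')['pixels']]
cv2.imwrite('pics/b.png',cv2.resize(np.hstack([x[100:190,180:280] for x in i]),None,fx=4,fy=4))
E
```

```text
top0 127 [0.6683 0.4073 0.1203] [0.655 0.394 0.107] [0.682 0.421 0.125]
top1 128 [0.669  0.4059 0.1201] [0.656 0.393 0.104] [0.682 0.419 0.125]
```

View pics/b.png

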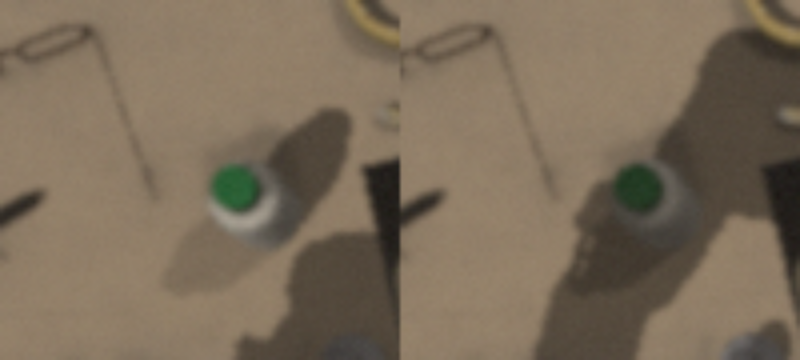

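The bottle is in the same place (cap at (236,187) before, (638-400,188) after); only the arm's shadow has changed.

```bash
python3 -c "
from h import *
print(bot.sign_off())"
```

```text
the job is handed in; nothing more can be done
None
```

The changeover is done in the order asked. With closed fingers I pushed the open right-hand (duty) valve shut, then the shut left-hand (standby) valve open. I handed in with the arm clear of everything, at about 20 s of the 64 s.

- **Stops:** each lever stopped moving while the wrist force rose, to about 19 N on the duty valve and 25 N on the standby valve.
- **Levers:** the final overhead picture shows the duty lever across its pipe and the standby lever along its pipe, over the nozzle.
- **Bystanders:** the dish and counter look unchanged in the overhead picture. The bottle area did differ, but the picture shows only the arm's shadow. By depth the bottle is within about 1.5 mm of where it started, which is within measurement noise.

No check failed.

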